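# Slide the glass build plate home under the print head and clip it

### The job

The printer's glass build plate lies half on the bed, sticking out at the front. Without grasping, lifting or tipping it, push it gently back under the low print head until its rear edge rests against both rear stops and it sits centred on the bed from side to side; then swing the clip round with a fingertip until its arm lies straight across over the glass. Do not touch the print head, let nothing bump it, and leave the bottle, the scraper and the printed bracket where they are.

Things in the scene. Friction and masses are not known exactly. Their poses are not given: they have to be found in the camera images.
- glass: dark glass build plate, loose, 180 x 180 x 4 mm, about 320 g, friction about 0.6. Origin: centre of its underside, 100 mm above the table; x points to its rear edge (away from the robot), y to its left, z up. It starts slightly skewed and off-centre, overhanging the bed's front by about 55 to 80 mm: pressing down on the overhang tips it. Home: centre 10 mm in front of the bed's centre
- glass_front (a point): middle of the glass's front edge (robot side), at half its thickness
- glass_rear_left (a point): rear left corner of the glass (+x, +y in its frame), at half its thickness
- glass_rear_right (a point): rear right corner of the glass (+x, -y in its frame), at half its thickness
- bed (a point): centre of the top face of the printer's fixed aluminium bed, 180 x 180 x 4 mm, 100 mm above the table; x to the printer's rear (away from the robot), y left, z up. When home the glass stands 10 mm proud of the bed's front edge; in front of the bed, within 95 mm of its centre line, nothing is higher than 75 mm above the table, so fingertips can reach down past the glass's edge
- stop_left (a point): left rear stop: a fixed steel pin, 8 mm across, 8 mm tall, on the bed; this point is its front face, at bed height, 80 mm behind and 70 mm left of the bed's centre. The glass's rear edge rests here when home
- stop_right (a point): right rear stop, the same, 70 mm right of the bed's centre
- head: print head (nozzle, heater block, shroud, blower, about 40 x 65 x 80 mm) on the X beam that bridges the bed. Origin: nozzle tip, 9 mm above the bed, so 5 mm above the glass; 55 mm behind the bed's centre, parked up to 50 mm left or right of its centre line. Its front face is 37 mm behind the bed's centre
- clip (a joint): swivel clip left of the bed: flat steel arm 10 mm wide on a vertical pivot, slight friction, stays where left. At 0 the arm points to the printer's front (-x of the bed), beside the glass; the value grows as it swings in, counter-clockwise from above; at 1.57 it lies straight across over the glass (-y of the bed), 1.5 mm above it; end stop 1.6. Starts at 0 to 0.35
- clip_pivot (a point): the clip's pivot, on the arm's upper face, 50 mm in front of and 112 mm left of the bed's centre, 109 mm above the table
- clip_pin (a point): top of the upright steel pin at the end of the clip's arm, 45 mm from the pivot: 9 mm across, standing 18.5 mm above the arm; its top is 127.5 mm above the table. Push the pin sideways with a fingertip to swing the clip
- bottle: white wash bottle standing on the table to the left of the printer, 60 mm across, 160 mm tall; origin at the centre of its underside; leave alone
- scraper: spatula-shaped scraper lying on the table in front of the printer's control unit, 190 mm long; leave alone
- bracket: small grey printed L bracket 60 x 40 x 40 mm on the table to the front left; origin at the centre of its underside; leave alone
- printer: black desktop printer, fixed, origin on the table under the bed's centre, axes as the bed's. Portal uprights 70 to 110 mm behind the bed's centre, 165 to 185 mm to each side, 425 mm tall, spool outside the left one; X beam across the bed 80 to 100 mm behind its centre, underside 52 mm above the bed; control unit at the front right, 125 mm in front, 235 mm right, up to 85 mm high

How it is judged:
On the way, in this order (a step that is already met when the one before it is completed fails the run):
1. the glass rests against both rear stops, centred within 5 mm, while the clip is still open (below 0.7 rad) (x of each of glass_rear_left, glass_rear_right in the frame of bed above 0.0772 m and y of glass in the frame of bed between -0.005 and 0.005 m and value of joint clip below 0.7 rad), for 0.2 s.
2. the clip is swung over the glass (value of joint clip above 1.35 rad), for 0.2 s.
At the end, for the whole second after the job is handed in: Both rear corners of the glass lie within 2.8 mm of the line of the rear stops' faces, the glass is centred on the bed within 5 mm, flat on it and at rest, and the clip stands at more than 1.35 rad (x of each of glass_rear_left, glass_rear_right in the frame of bed above 0.0772 m and y of glass in the frame of bed between -0.005 and 0.005 m and z of glass in the frame of bed below 0.002 m and angle between glass's own z axis and vertical below 0.015 rad and linear speed of glass below 0.01 m/s and value of joint clip above 1.35 rad); the robot touches nothing.
It fails at once if the glass is tipped by more than 0.06 rad (angle between glass's own z axis and vertical above 0.06 rad).
It fails at once if the glass is lifted more than 3 mm off the bed (z of glass in the frame of bed above 0.003 m).
It fails at once if the glass is pushed with more than 40 N (contact force between the fingers and glass above 40 N).
It fails at once if the print head is touched (more than 0.5 N) by anything (contact force between head and anything else above 0.5 N).
It fails at once if the bottle, the scraper or the bracket is moved more than 20 mm (distance of any of bottle, scraper, bracket from where it was at the start of the episode above 0.02 m).
It also fails if it takes over 54 s, if anything falls off the work surface, if the arm or the gripper's body presses on something with over 40 N, if the wrist force passes 120 N, or if a joint passes its speed limit or range.

### The arm

A 6-joint arm with a two-finger parallel gripper is mounted at the origin on the work surface. World frame = base frame: x ahead of the robot, y to its left, z up, the work surface at z = 0. Lengths are in m, angles in rad, forces in N, time in s.
With the tool pointing down it reaches from about 0.25 to 0.725 m from the base axis. Payload 4 kg.
Tool frame: the origin (TCP) lies midway between the tips of the shut fingers; the grasp point (between the pads) lies 19 mm behind it; z points along the fingers, y is the line along which they close (so a half turn about z gives the same grasp; the last joint's range is limited). The gripper opens to 85 mm and grips with 20 to 120 N. Pads are 22 mm wide; open, the fingers measure 114 mm over their backs; the gripper's body (76 mm by 85 mm) begins 54 mm behind the grasp point. The pads swing forward as they close: fully open they stand 13 mm farther back than shut.
Start: joints at [-1.273, 0.241, 0.005, 1.335, 0, 1.571], TCP at [0.147, -0.478, 0.231] pointing down, gripper open.
Joint ranges: [-2.72, 2.72], [-1.05, 1.87], [-1.09, 1.28], [-1.99, 2.15], [-1.42, 1.44], [-3.14, 3.14]. Speed limits (rad/s): [2.79, 2.79, 3.14, 3.14, 3.14, 3.14].

### API

Orientations are given as a unit quaternion [x, y, z, w].
In Python, from workcell import get_obs, camera, job_done, silhouettes gives the robot as it stands. The module is installed in compiled form; this text tells all that it offers.
- The arm moves only by the tool drive_tool, never from a script. Its argument "increments" is a list of rows, each a list of 3 entries, a list of its own where there are three numbers: the shift along the world's x, y, z in mm, then the turn, a rotation vector about the world's x, y, z in degrees, then the opening, from 0 (shut) to 1 (fully open). A call has 1 to 8 rows; each row shifts and turns the commanded pose from where the row before left it; what a row does not reach is not made up. A row lasts 1/12 s, in which the tool goes at most 41.7 mm and 7.16 degrees, less where a joint would pass 70% of its speed; a pose out of reach is approached as far as the arm can. A call is refused whole if a number of a shift passes 41.7 or a number of a turn 7.16, either way. A call with a gripper value outside its range is refused whole. The fingers move at their own pace and stop on an object; the grip force is fixed at half the most. Time passes only in rows, so rows that do not move let the fingers close. It gives the time, the measured TCP pose, the force, the opening and the grip force at its end, in the units of the state.
- get_obs(): the state, without advancing time (a new reading comes with each control period).
- camera(name): name is "scene" or "side" or "wrist"; returns a dict with "image" (384x512x3 uint8, red, green, blue), "K" (3x3 intrinsics, pixels), "view" (4x4, takes a point from world to camera coordinates). Camera axes: x right, y down, z forward; pixel columns grow to the right and rows downward; lengths in m; the calibration is good to about 2 mm. The wrist camera is an equidistant fisheye: a pixel r from the principal point sees the ray r / f radians off the axis. A picture is of the moment at which its call begins. There is no depth.
- job_done(): hands the job in; it is judged then, once.
Trained networks look in a picture, given as the dict that the camera call returned (one of the last four; its "shot" number tells which), for a name from the list of things; names that differ only in an ending like _2 or _b are one class to them, and where a whole thing is asked for, a point or a joint stands for the part that bears it (a point fixed in the world has none). Each returns a list of dicts, best first, with "conf" (0 to 1); they miss things now and then, are a little off and sometimes report something else, mostly with a low value. They report only what shows in the picture. A call takes as long as a camera call.
- silhouettes(query, picture): "region" (384x512 bool, what is visible of it) and "bbox" ([left, top, right, bottom] in pixels, round what is visible of it).
The state is a dict: "clock": time; "joint_pos": joint angles; "joint_vel": joint speeds; "tau": joint torques, N m; "eef_pos": TCP position; "tool_rot": TCP orientation; "ft_force": force on the tool from outside, world axes, zero at the start; "ft_torque": the same for the moment, N m; "grip_width": finger opening in m; "grasp_force": force on a finger pad.
Only numpy, scipy, OpenCV 4.12 (cv2) and the standard library are available. Lean on these libraries where they do the work, as an engineer would, in place of code of your own. Each camera call takes 0.05 s, during which the arm holds its last target. There are 200 camera calls.

## Working session

There is one attempt and no reset: what is moved stays moved. The work goes in short steps, Python scripts to look and compute and a tool call to move; the robot and the scene stay as the last step left them, time stands still between calls to the robot, and variables do not carry over. Pictures are saved under pics/ and viewed, at most 10 in all, crops included, and the job is handed in when it is done.

Besides the shell and the picture viewer there is one more tool, called after "Emit:" by a JSON object that holds its "method" and its "body". drive_tool: Moves the arm, as the interface text tells. Its arguments: {"type":"object","properties":{"increments":{"type":"array"}},"required":["increments"]}

```bash
mkdir -p pics
python3 - <<'E'
from workcell import *
import cv2,numpy as np
o=get_obs();print(o['clock'],o['eef_pos'],o['tool_rot'],o['grip_width'])
ims=[]
for n in ("scene","side"):
    p=camera(n);print(n,p['K'].tolist(),np.round(p['view'],4).tolist());ims.append(p['image'])
    for q in ("glass","clip","head","printer","bottle","bracket","scraper"):
        for d in silhouettes(q,p)[:2]: print(q,round(d['conf'],2),d['bbox'],d['region'].sum())
    cv2.imwrite(f'pics/{n}0.png',cv2.resize(p['image'][...,::-1],(800,600),interpolation=cv2.INTER_CUBIC))
E
```

```text
0.0 [ 0.14654034 -0.47739734  0.23041323] [ 9.88934166e-01  1.48351421e-01 -1.53603158e-04 -1.02359214e-03] 0.08531189173323239
scene [[374.06016700528056, 0.0, 261.9229624306679], [0.0, 374.06016700528056, 194.70808105018037], [0.0, 0.0, 1.0]] [[0.5477, 0.8367, -0.0036, -0.3], [0.6167, -0.4065, -0.6741, -0.258], [-0.5655, 0.367, -0.7386, 1.2647], [0.0, 0.0, 0.0, 1.0]]
glass 0.88 [227.1, 153.4, 321.2, 230.4] 4043
clip 0.67 [305.9, 169.7, 319.0, 191.4] 74
clip 0.32 [224.4, 159.4, 320.1, 232.0] 4039
head 0.72 [300.9, 168.6, 391.8, 219.5] 752
head 0.71 [222.9, 160.2, 321.9, 231.8] 4025
printer 0.69 [150.4, 77.8, 486.4, 345.7] 32777
bottle 0.5 [364.1, 155.6, 382.4, 184.2] 288
bracket 0.5 [299.8, 166.4, 392.6, 218.2] 641
bracket 0.39 [151.0, 75.6, 480.6, 345.8] 32538
scraper 0.75 [134.7, 182.2, 202.7, 200.8] 704
scraper 0.34 [226.6, 160.2, 315.4, 235.2] 3939
side [[429.07663331633137, 0.0, 254.9035872635609], [0.0, 429.07663331633137, 199.61045226560393], [0.0, 0.0, 1.0]] [[-0.976, -0.2171, -0.0149, 0.5458], [-0.1498, 0.7198, -0.6778, 0.1177], [0.1579, -0.6593, -0.7351, 1.1645], [0.0, 0.0, 0.0, 1.0]]
glass 0.63 [210.8, 166.7, 300.7, 231.9] 3342
clip 0.61 [223.9, 221.0, 249.1, 230.9] 82
head 0.62 [193.8, 162.2, 214.1, 196.3] 484
printer 0.82 [88.0, 42.5, 323.0, 268.4] 18364
printer 0.18 [303.8, 309.3, 335.4, 342.5] 464
bottle 0.55 [181.6, 250.3, 212.2, 300.9] 1122
bottle 0.4 [189.4, 155.1, 213.1, 198.1] 594
bracket 0.69 [302.8, 308.9, 337.2, 341.2] 488
scraper 0.87 [316.7, 168.9, 357.1, 209.5] 672
```

View pics/scene0.png

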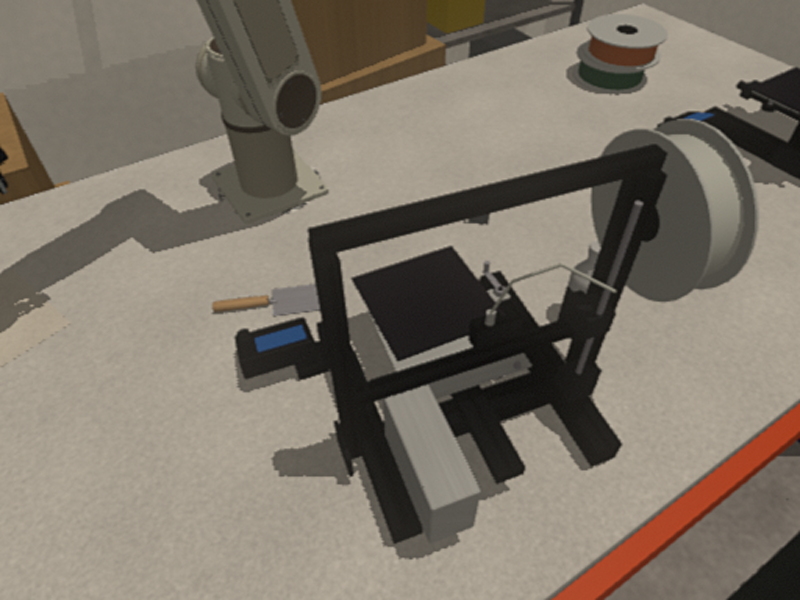

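View pics/side0.png

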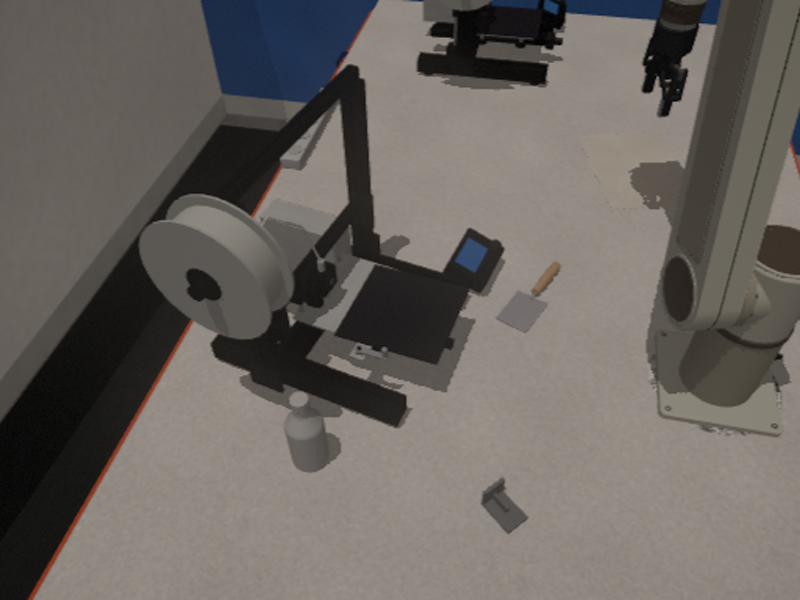

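The side view shows the glass with corners near (372,265), (468,290), (437,362) and (337,333), the clip pin near (385,350), and the bed showing as a light strip to the left of the glass. The scene view agrees. Next I'll rectify both views to the plate height.

```bash
cat > h.py <<'E'
from workcell import *
import cv2,numpy as np
def ray(p,uv,z):
    K,V=p['K'],p['view'];R,t=V[:3,:3],V[:3,3]
    d=R.T@np.linalg.inv(K)@np.array([uv[0],uv[1],1.]);c=-R.T@t
    return c+d*(z-c[2])/d[2]
def quad(p,z=0.104,q="glass"):
    d=silhouettes(q,p)[0]
    m=d['region'].astype(np.uint8);c=max(cv2.findContours(m,cv2.RETR_EXTERNAL,cv2.CHAIN_APPROX_NONE)[0],key=cv2.contourArea)
    pts=np.array([ray(p,x[0],z)[:2] for x in c],np.float32)
    return d['conf'],pts
def rect(p,z,x0,y0,w,h,s):  # top view: up=+x, left=+y; x0,y0 = centre; s px/m
    K,V=p['K'],p['view']
    H=K@np.c_[V[:3,0],V[:3,1],V[:3,2]*z+V[:3,3]]
    # px (u,v)-> world x=x0-(v-h/2)/s ; y=y0-(u-w/2)/s
    A=np.array([[0,-1/s,x0+h/2/s],[-1/s,0,y0+w/2/s],[0,0,1]])
    return cv2.warpPerspective(p['image'],H@A,(w,h),flags=cv2.INTER_CUBIC|cv2.WARP_INVERSE_MAP)
E
python3 - <<'E'
from h import *
out=[]
for n in("scene","side"):
    p=camera(n);c,pts=quad(p);r=cv2.minAreaRect(pts);print(n,c,r,cv2.boxPoints(r).round(4).tolist())
    for d in silhouettes("clip",p)[:1]:
        b=d['bbox'];print('clip',ray(p,((b[0]+b[2])/2,(b[1]+b[3])/2),.115))
    x0,y0=np.round(r[0],2);out.append(rect(p,.104 if n=="scene" else .1,float(x0)+.05,float(y0),400,440,1100));print('ctr',x0+.05,y0)
cv2.imwrite('pics/top.png',np.hstack(out)[...,::-1])
E
```

```text
scene 0.88 ((0.538959264755249, 0.03600188344717026), (0.18361340463161469, 0.18477113544940948), 80.99854278564453) [[0.4332999885082245, -0.04019999876618385], [0.6158000230789185, -0.06909999996423721], [0.644599974155426, 0.11219999939203262], [0.46209999918937683, 0.14110000431537628]]
clip [0.57526791 0.13415311 0.115     ]
ctr 0.5900000000000001 0.04Traceback (most recent call last):
  File "<stdin>", line 4, in <module>
  File "h.py", line 8, in quad
    d=silhouettes(q,p)[0]
      ~~~~~~~~~~~~~~~~^^^
IndexError: list index out of range
```

Run:
```python
from h import *
out=[]
for n in("scene","side"):
    p=camera(n)
    try:
        c,pts=quad(p);r=cv2.minAreaRect(pts);print(n,c,r,cv2.boxPoints(r).round(4).tolist())
    except IndexError: print('miss')
    out.append(rect(p,.1,.60,.04,400,480,1200))
cv2.imwrite('pics/top.png',np.hstack(out)[...,::-1])
```

```text
scene 0.87 ((0.5392241477966309, 0.03623411804437637), (0.18392981588840485, 0.18396301567554474), 80.5677719116211) [[0.4334000051021576, -0.039400000125169754], [0.6148999929428101, -0.06960000097751617], [0.6449999809265137, 0.11190000176429749], [0.4636000096797943, 0.1420000046491623]]
side 0.95 ((0.5389701724052429, 0.04110381752252579), (0.18647640943527222, 0.18208487331867218), 81.43788146972656) [[0.4350999891757965, -0.03750000149011612], [0.6151000261306763, -0.06459999829530716], [0.6428999900817871, 0.11969999969005585], [0.462799996137619, 0.1468999981880188]]
```

View pics/top.png

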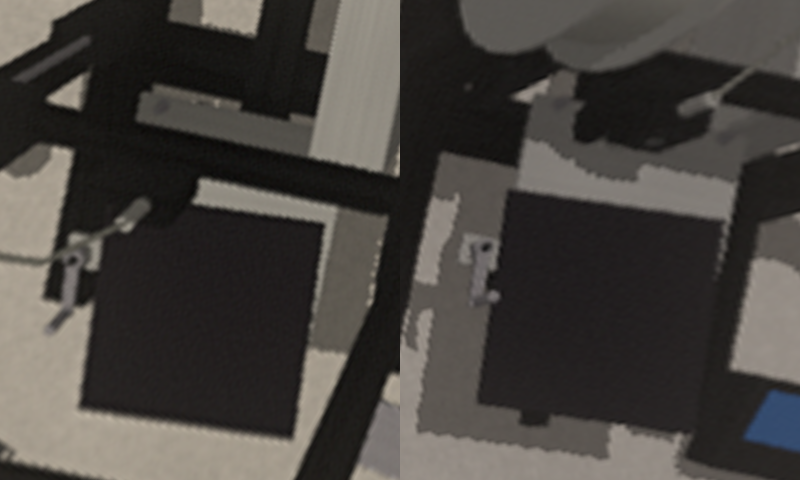

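Emit:
{"method": "drive_tool", "body": {"increments": [[[18,33,9],[0,0,-4],1],[[18,33,9],[0,0,-4],1],[[18,33,9],[0,0,-4],1],[[18,33,9],[0,0,-4],1],[[18,33,9],[0,0,-4],1],[[18,33,9],[0,0,-4],1],[[18,33,9],[0,0,-4],1],[[18,33,9],[0,0,0],1]]}}

```text
clock: 1.92
eef_pos: [0.2911, -0.2123, 0.304]
tool_rot: [0.995, -0.097, 0.0, 0.0]
ft_force: [0.2, -1.1, -0.7]
grip_width: 0.0854
grasp_force: 0.0
```

Emit:
{"method": "drive_tool", "body": {"increments": [[[18,33,9],[0,0,0],1],[[18,33,9],[0,0,0],1],[[18,33,9],[0,0,0],1],[[18,33,9],[0,0,0],1],[[18,33,9],[0,0,0],1],[[18,33,9],[0,0,0],1],[[18,33,9],[0,0,0],1],[[0,0,0],[0,0,0],1]]}}

```text
clock: 2.58
eef_pos: [0.4109, -0.0374, 0.3674]
tool_rot: [0.998, -0.062, 0.003, -0.023]
ft_force: [0.1, -0.6, 0.2]
grip_width: 0.0856
grasp_force: 0.0
```

Run:
```python
from h import *
o=get_obs();print(o['clock'],o['eef_pos'],o['tool_rot'])
p=camera("wrist");print(p['K'].tolist(),p['view'].round(4).tolist())
# undistort: look-down virtual rectified view at plane z=.1 (equidistant)
def toprect(p,z,x0,y0,w,h,s):
    u,v=np.meshgrid(np.arange(w),np.arange(h));X=np.stack([x0-(v-h/2)/s,y0-(u-w/2)/s,np.full(u.shape,z),np.ones(u.shape)],-1)
    c=X@p['view'][:3].T;r=np.hypot(c[...,0],c[...,1]);th=np.arctan2(r,c[...,2]);f=p['K'][0,0]
    k=f*th/np.maximum(r,1e-9)
    return cv2.remap(p['image'],(p['K'][0,2]+c[...,0]*k).astype(np.float32),(p['K'][1,2]+c[...,1]*k).astype(np.float32),cv2.INTER_CUBIC)
t=toprect(p,.1,.60,.04,800,600,1600)
cv2.imwrite('pics/w1.png',t[...,::-1]);cv2.imwrite('pics/w1raw.png',p['image'][...,::-1])
```

```text
2.5833 [ 0.41086322 -0.03735707  0.36739619] [ 0.99781443 -0.06183789  0.00282902 -0.023118  ]
[[297.3186396354542, 0.0, 254.78493026184566], [0.0, 297.3186396354542, 193.6297906530608], [0.0, 0.0, 1.0]] [[-0.1223, -0.9914, -0.0461, 0.0314], [-0.9428, 0.1015, 0.3177, 0.3071], [-0.3103, 0.0823, -0.9471, 0.6405], [0.0, 0.0, 0.0, 1.0]]
```

View pics/w1.png

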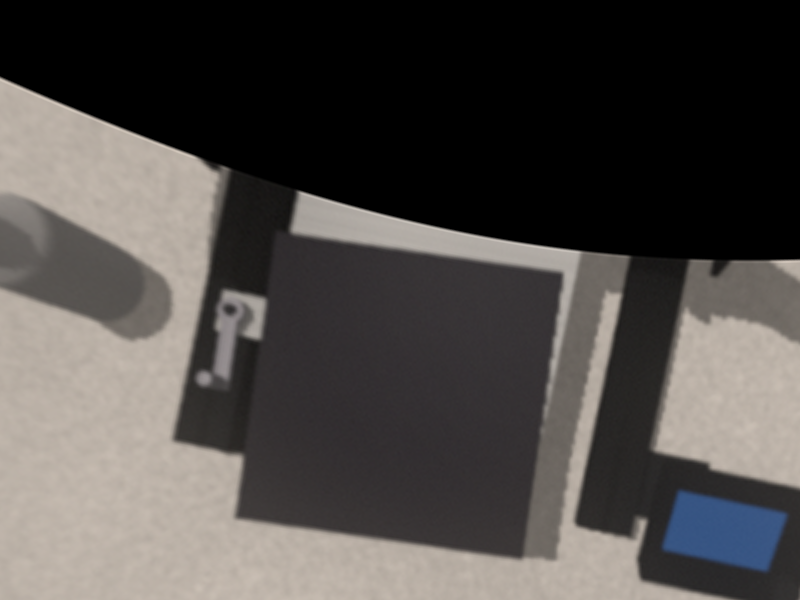

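The top-down view shows printer feet edges at about 11.1° clockwise, e.g. (630,258)→(577,525). The glass sits at about 8°, with corners (277,232), (561,272), (524,556) and (237,518). The clip pivot is at (232,310) and its pin at (205,378).

Emit:
{"method": "drive_tool", "body": {"increments": [[[20,20,0],[0,0,0],1],[[20,20,0],[0,0,0],1],[[20,10,0],[0,0,0],1],[[20,0,0],[0,0,0],1],[[0,0,0],[0,0,0],1],[[0,0,0],[0,0,0],1],[[0,0,0],[0,0,0],1]]}}

```text
clock: 3.22
eef_pos: [0.4838, -0.0217, 0.366]
tool_rot: [0.998, -0.044, 0.0, -0.035]
ft_force: [-0.4, 0.3, 0.2]
grip_width: 0.0852
grasp_force: 0.0
```

```bash
cat >> h.py <<'E'
def toprect(p,z,x0,y0,w,h,s):
    u,v=np.meshgrid(np.arange(w),np.arange(h));X=np.stack([x0-(v-h/2)/s,y0-(u-w/2)/s,np.full(u.shape,z),np.ones(u.shape)],-1)
    c=X@p['view'][:3].T;r=np.hypot(c[...,0],c[...,1]);th=np.arctan2(r,c[...,2]);f=p['K'][0,0]
    k=f*th/np.maximum(r,1e-9)
    return cv2.remap(p['image'],(p['K'][0,2]+c[...,0]*k).astype(np.float32),(p['K'][1,2]+c[...,1]*k).astype(np.float32),cv2.INTER_CUBIC)
def wray(p,uv,z):
    d=(np.asarray(uv,float)-p['K'][:2,2])/p['K'][0,0];th=np.linalg.norm(d);d=np.r_[d/th*np.sin(th),np.cos(th)]
    R,t=p['view'][:3,:3],p['view'][:3,3];d=R.T@d;c=-R.T@t;return c+d*(z-c[2])/d[2]
def wquad(p,z=.104,q="glass"):
    d=silhouettes(q,p)[0];m=d['region'].astype(np.uint8)
    c=max(cv2.findContours(m,cv2.RETR_EXTERNAL,cv2.CHAIN_APPROX_NONE)[0],key=cv2.contourArea)
    return d['conf'],np.array([wray(p,x[0],z)[:2] for x in c],np.float32)
E
python3 - <<'E'
from h import *
o=get_obs();print(o['clock'],o['eef_pos'],o['tool_rot'])
p=camera("wrist");c,pts=wquad(p);r=cv2.minAreaRect(pts);print(c,r,cv2.boxPoints(r).round(4).tolist())
R=p['view'][:3,:3];print(-R.T@p['view'][:3,3])
cv2.imwrite('pics/w2.png',toprect(p,.1,.60,.04,800,600,1800)[...,::-1])
E
```

```text
3.2167 [ 0.48382781 -0.02167117  0.36599342] [ 9.98396267e-01 -4.41136549e-02  4.59696938e-04 -3.54777213e-02]
0.94 ((0.5405590534210205, 0.040312305092811584), (0.18089954555034637, 0.18049336969852448), 82.11332702636719) [[0.43880000710487366, -0.03689999878406525], [0.6175000071525574, -0.0617000013589859], [0.6424000263214111, 0.11749999970197678], [0.4636000096797943, 0.14229999482631683]]
[ 0.56600626 -0.03772267  0.50844144]
```

View pics/w2.png

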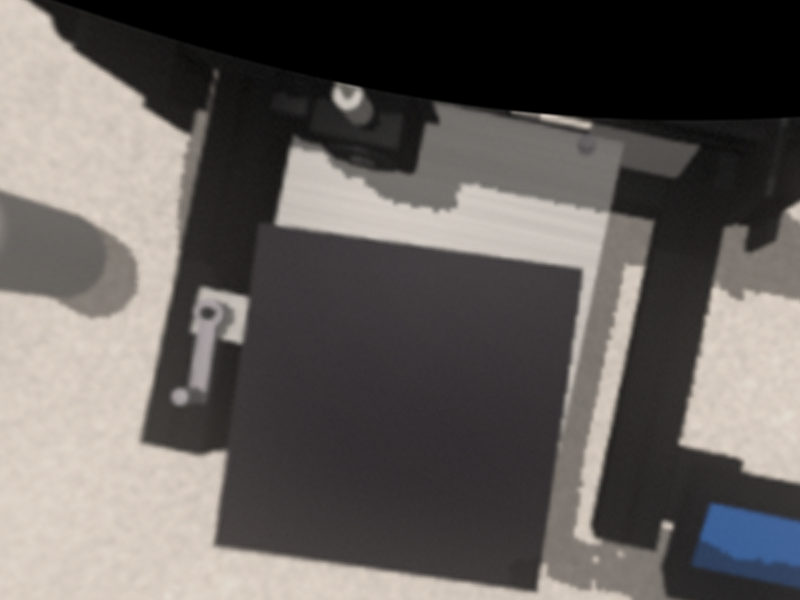

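The bed strip is now visible behind the glass: left edge near (290,143)→(275,225), right edge near (622,145)→(575,380), right stop at about (587,147). The head is at (360,130), left of centre.

Run:
```python
from h import *
print(get_obs()['joint_pos'])
g=cv2.GaussianBlur(cv2.imread('pics/w2.png',0),(0,0),1.5).astype(float)
def edge(rows,f,sgn):
    P=[]
    for v in rows:
        u0=int(f(v));w=sgn*np.gradient(g[v,u0-14:u0+15]);i=w.argmax()
        if 0<i<28: 
            d=.5*(w[i-1]-w[i+1])/(w[i-1]-2*w[i]+w[i+1]);P.append((u0-14+i+d,v))
    P=np.array(P);P=np.c_[.6-(P[:,1]-300)/1800,.04-(P[:,0]-400)/1800]
    for _ in range(3):
        k=np.polyfit(P[:,0],P[:,1],1);e=P[:,1]-np.polyval(k,P[:,0]);P=P[abs(e)<2*e.std()+1e-5]
    print(len(P),'yaw',np.degrees(np.arctan(k[0])),'rms',e.std());return k
L=edge(range(155,215),lambda v:290-(v-143)*15/82,1)
Rr=edge(range(170,330),lambda v:622-(v-145)*.2,-1)
for x in(.60,.65):print(x,np.polyval(L,x),np.polyval(Rr,x),(np.polyval(L,x)-np.polyval(Rr,x))*np.cos(np.radians(11)))
# feet edges (direction only)
edge(range(270,420),lambda v:198+(215-198)*0-(v-200)*.19+0,-1)
edge(range(250,430),lambda v:720-(v-230)*.19,1)
```

```text
[-0.08891     0.19478153  0.29218008  1.66910272  0.0711435   3.14057647]
60 yaw -11.524419930285177 rms 0.0001496162103922962
148 yaw -12.006234316600901 rms 0.00010303698404670681
0.6 0.11858982021755016 -0.06587658721599748 0.1810772399697026
0.65 0.10839501081282132 -0.0765101017005145 0.18150788480153926
148 yaw -12.060356462146377 rms 0.00018550294521626332
153 yaw -11.593190940379692 rms 0.00021727362070757362
```

Emit:
{"method": "drive_tool", "body": {"increments": [[[-3,0,0],[-4,0,5],1],[[-3,4,-5],[0,0,7],1],[[-3,4,-5],[0,0,7],1],[[-3,4,-5],[0,0,7],1],[[-3,4,-5],[0,0,7],1],[[-3,4,-5],[0,0,7],1],[[-3,4,-5],[0,0,7],1],[[-3,4,-5],[0,0,7],1]]}}

```text
clock: 3.98
eef_pos: [0.4599, 0.0069, 0.3316]
tool_rot: [0.909, 0.417, 0.001, -0.001]
ft_force: [-0.6, 0.8, 0.1]
grip_width: 0.0855
grasp_force: 0.0
```

Emit:
{"method": "drive_tool", "body": {"increments": [[[-3,4,-5],[0,0,7],1],[[-3,4,-5],[0,0,7],1],[[-3,4,-5],[0,0,7],1],[[-3,4,-5],[0,0,7],1],[[-3,4,-5],[0,0,7],1],[[-3,4,-5],[0,0,7],1],[[-3,4,-5],[0,0,7],1],[[-3,4,-5],[0,0,7],1]]}}

```text
clock: 4.65
eef_pos: [0.436, 0.0388, 0.2916]
tool_rot: [0.606, 0.795, 0.0, -0.001]
ft_force: [-0.2, 0.3, -0.8]
grip_width: 0.0855
grasp_force: 0.0
```

Emit:
{"method": "drive_tool", "body": {"increments": [[[-3,4,-5],[0,0,7],1],[[-3,4,-5],[0,0,7],1],[[-3,4,-5],[0,0,7],1],[[-3,4,-5],[0,0,7],1],[[-3,4,-5],[0,0,7],1],[[-3,4,-5],[0,0,7],1],[[-3,4,-5],[0,0,7],1],[[0,0,0],[0,0,0],1]]}}

```text
clock: 5.32
eef_pos: [0.4142, 0.067, 0.2559]
tool_rot: [0.224, 0.975, -0.001, -0.002]
ft_force: [0.7, 0.1, 0.2]
grip_width: 0.0858
grasp_force: 0.0
```

Emit:
{"method": "drive_tool", "body": {"increments": [[[0,0,0],[0,0,7],1],[[0,0,0],[0,0,5],1],[[0,0,0],[0,0,0],1],[[0,0,0],[0,0,0],1]]}}

```text
clock: 5.65
eef_pos: [0.4158, 0.0667, 0.2569]
tool_rot: [0.124, 0.992, -0.001, -0.001]
ft_force: [0.6, -0.5, 0.9]
grip_width: 0.0852
grasp_force: 0.0
```

Run:
```python
from h import *
from scipy.spatial.transform import Rotation as R
o=get_obs();M=R.from_quat(o['tool_rot']).as_matrix();print(o['clock'],o['eef_pos'],o['joint_pos'],M[:,2],np.degrees(np.arctan2(M[1,1],M[0,1])))
p=camera("wrist");c,pts=wquad(p);r=cv2.minAreaRect(pts);print(c,r)
```

```text
5.65 [0.41582407 0.06665529 0.25685697] [ 1.59422700e-01  7.48937655e-02 -1.27553370e-01  1.37030788e+00
 -6.63274990e-04  4.08052082e-01] [-1.82856009e-03 -9.65802920e-04 -9.99997862e-01] 75.75468390908283Traceback (most recent call last):
  File "<stdin>", line 4, in <module>
  File "h.py", line 27, in wquad
    d=silhouettes(q,p)[0];m=d['region'].astype(np.uint8)
      ~~~~~~~~~~~~~~~~^^^
IndexError: list index out of range
```

Emit:
{"method": "drive_tool", "body": {"increments": [[[0,-1,-25],[0,0,2.4],1],[[0,-1,-25],[0,0,0],1],[[0,0,-25],[0,0,0],1],[[0,0,-25],[0,0,0],1],[[0,0,-25],[0,0,0],1],[[0,0,-25],[0,0,0],1],[[0,0,-20],[0,0,0],1],[[0,0,-7],[0,0,0],1]]}}

```text
clock: 6.42
eef_pos: [0.4137, 0.0645, 0.0768]
tool_rot: [0.102, 0.995, -0.001, -0.004]
ft_force: [-0.6, -0.7, -0.2]
grip_width: 0.0851
grasp_force: 0.0
```

Emit:
{"method": "drive_tool", "body": {"increments": [[[5,-1,0],[0,0,0],1],[[5,-1,0],[0,0,0],1],[[3,-0.6,0],[0,0,0],1],[[3,-0.6,0],[0,0,0],1],[[3,-0.6,0],[0,0,0],1],[[3,-0.6,0],[0,0,0],1]]}}

```text
clock: 6.92
eef_pos: [0.4389, 0.0606, 0.0802]
tool_rot: [0.101, 0.995, -0.0, -0.001]
ft_force: [-3.1, 1.8, 0.4]
grip_width: 0.0855
grasp_force: 1.4
```

Emit:
{"method": "drive_tool", "body": {"increments": [[[3.9,-0.8,0],[0,0,0],1],[[3.9,-0.8,0],[0,0,0],1],[[3.9,-0.8,0],[0,0,0],1],[[3.9,-0.8,0],[0,0,0],1],[[3.9,-0.8,0],[0,0,0],1]]}}

```text
clock: 7.33
eef_pos: [0.4572, 0.0564, 0.0792]
tool_rot: [0.101, 0.995, -0.001, -0.002]
ft_force: [-2.1, 0.4, 0.2]
grip_width: 0.0853
grasp_force: 1.6
```

```bash
cat >> h.py <<'E'
ex=np.array([.9789,-.2045]);ey=np.array([.2045,.9789]);B=np.array([.6168,.0229])
def rep(q="glass",views=("side","scene")):
    for n in views:
        p=camera(n)
        try: c,pts=(wquad if n=="wrist" else quad)(p)
        except IndexError: print(n,'miss');continue
        bb=np.c_[(pts-B)@ex,(pts-B)@ey].astype(np.float32)*1e3
        r=cv2.minAreaRect(bb);print(n,round(c,2),np.round(r[0],1),np.round(r[1],1),round(r[2],2));
        print(np.round(cv2.boxPoints(r),1).tolist())
E
python3 -c "
from h import *
rep(views=('side','scene','wrist'))"
```

```text
side 0.72 [-60.8  -3.3] [180.1 183.2] 0.46
[[-151.60000610351562, 87.5999984741211], [-150.10000610351562, -95.5999984741211], [30.0, -94.19999694824219], [28.5, 89.0]]
scene miss
wrist 0.89 [-132.8    1.8] [42.3 99.4] 1.09
[[-154.89999389648438, 51.099998474121094], [-153.0, -48.29999923706055], [-110.69999694824219, -47.5], [-112.5, 51.900001525878906]]
```

Emit:
{"method": "drive_tool", "body": {"increments": [[[4,-0.5,0],[0,0,0],1],[[4,-0.5,0],[0,0,0],1],[[4,-0.5,0],[0,0,0],1],[[4,-0.5,0],[0,0,0],1],[[4,-0.5,0],[0,0,0],1],[[4,-0.5,0],[0,0,0],1],[[4,-0.5,0],[0,0,0],1],[[4,-0.5,0],[0,0,0],1]]}}

```text
clock: 8.3
eef_pos: [0.4898, 0.0525, 0.0794]
tool_rot: [0.101, 0.995, -0.001, -0.001]
ft_force: [-4.4, 1.3, 2.6]
grip_width: 0.0853
grasp_force: 1.9
```

```bash
python3 -c "
from h import *
rep(views=('side','scene','wrist'))"
```

```text
side miss
scene 0.79 [-44.3  -5.9] [158.3 181.9] 0.21
[[-123.69999694824219, 84.80000305175781], [-123.0999984741211, -97.0999984741211], [35.20000076293945, -96.5], [34.5, 85.4000015258789]]
wrist 0.81 [-99.4   4.8] [ 43.3 100.9] 0.32
[[-121.30000305175781, 55.20000076293945], [-120.80000305175781, -45.70000076293945], [-77.5, -45.5], [-78.0, 55.400001525878906]]
```

Emit:
{"method": "drive_tool", "body": {"increments": [[[4,-0.5,0],[0,0,0],1],[[4,-0.5,0],[0,0,0],1],[[4,-0.5,0],[0,0,0],1],[[2,-0.3,0],[0,0,0],1]]}}

```text
clock: 8.93
eef_pos: [0.5039, 0.0507, 0.0793]
tool_rot: [0.101, 0.995, -0.001, -0.001]
ft_force: [-2.4, 0.4, 2.0]
grip_width: 0.0853
grasp_force: 1.4
```

Emit:
{"method": "drive_tool", "body": {"increments": [[[1,-0.2,0],[0,0,0],1],[[1,-0.2,0],[0,0,0],1]]}}

```text
clock: 9.1
eef_pos: [0.5053, 0.0504, 0.0793]
tool_rot: [0.101, 0.995, -0.001, -0.002]
ft_force: [-3.6, 0.3, 2.6]
grip_width: 0.0853
grasp_force: 1.8
```

```bash
python3 -c "
from h import *
rep(views=('side','scene','side'))"
```

```text
side 0.92 [-13.6   2. ] [179.6 182.4] 0.2
[[-103.69999694824219, 92.9000015258789], [-103.0999984741211, -89.5], [76.5, -88.80000305175781], [75.9000015258789, 93.5]]
scene 0.66 [-36.9  -4.3] [141.4 181.2] 0.65
[[-108.5999984741211, 85.5], [-106.5, -95.69999694824219], [34.900001525878906, -94.0999984741211], [32.79999923706055, 87.0999984741211]]
side 0.67 [-14.2   3. ] [180.2 181.9] 89.84
[[-105.4000015258789, -86.9000015258789], [76.5, -87.4000015258789], [77.0, 92.80000305175781], [-104.9000015258789, 93.30000305175781]]
```

Emit:
{"method": "drive_tool", "body": {"increments": [[[1,-0.2,0],[0,0,0],1],[[1,-0.2,0],[0,0,0],1]]}}

```text
clock: 9.57
eef_pos: [0.5073, 0.0499, 0.0793]
tool_rot: [0.101, 0.995, -0.001, -0.001]
ft_force: [-2.7, 0.9, -0.1]
grip_width: 0.0853
grasp_force: 1.2
```

Emit:
{"method": "drive_tool", "body": {"increments": [[[1,-0.2,0],[0,0,0],1],[[1,-0.2,0],[0,0,0],1]]}}

```text
clock: 9.73
eef_pos: [0.5095, 0.0495, 0.0793]
tool_rot: [0.101, 0.995, -0.001, -0.001]
ft_force: [-2.2, 0.3, 0.1]
grip_width: 0.0853
grasp_force: 1.2
```

Emit:
{"method": "drive_tool", "body": {"increments": [[[0.8,-0.2,0],[0,0,0],1],[[0.6,-0.1,0],[0,0,0],1]]}}

```text
clock: 9.9
eef_pos: [0.5099, 0.0494, 0.0793]
tool_rot: [0.101, 0.995, -0.001, -0.002]
ft_force: [-6.3, 1.5, 4.8]
grip_width: 0.0853
grasp_force: 3.2
```

Emit:
{"method": "drive_tool", "body": {"increments": [[[0.5,-0.1,0],[0,0,0],1],[[0,0,0],[0,0,0],1]]}}

```text
clock: 10.07
eef_pos: [0.51, 0.0494, 0.0793]
tool_rot: [0.101, 0.995, -0.0, -0.003]
ft_force: [-6.3, 1.7, 4.0]
grip_width: 0.0847
grasp_force: 3.2
```

Emit:
{"method": "drive_tool", "body": {"increments": [[[0.5,-0.1,0],[0,0,0],1],[[0,0,0],[0,0,0],1]]}}

```text
clock: 10.23
eef_pos: [0.51, 0.0494, 0.0792]
tool_rot: [0.101, 0.995, -0.0, -0.003]
ft_force: [-6.2, 1.7, 4.4]
grip_width: 0.0854
grasp_force: 3.7
```

Emit:
{"method": "drive_tool", "body": {"increments": [[[0.5,-0.1,0],[0,0,0],1],[[0,0,0],[0,0,0],1]]}}

```text
clock: 10.4
eef_pos: [0.5101, 0.0494, 0.0792]
tool_rot: [0.101, 0.995, -0.0, -0.004]
ft_force: [-8.2, 2.7, 4.8]
grip_width: 0.0855
grasp_force: 4.3
```

Emit:
{"method": "drive_tool", "body": {"increments": [[[-2,0.4,0],[0,0,0],1],[[-4,0.8,0],[0,0,0],1],[[-10,2,0],[0,0,0],1],[[-20,4,0],[0,0,0],1],[[-10,2,30],[0,0,0],0.5],[[0,0,40],[0,0,0],0],[[0,0,40],[0,0,0],0],[[0,0,40],[0,0,0],0]]}}

```text
clock: 11.07
eef_pos: [0.4666, 0.058, 0.2313]
tool_rot: [0.101, 0.995, -0.001, -0.0]
ft_force: [1.1, 0.3, 0.5]
grip_width: 0.0387
grasp_force: 0.0
```

Run:
```python
from h import *
o=get_obs();print(o['clock'],o['eef_pos'],o['joint_pos'],o['grip_width'])
rep(views=('side','scene','wrist'))
p=camera('wrist');print(-p['view'][:3,:3].T@p['view'][:3,3])
cv2.imwrite('pics/w3.png',toprect(p,.104,.60,.04,800,600,1800)[...,::-1])
```

```text
11.0667 [0.46657633 0.05801773 0.23133437] [ 0.1245861   0.18230217 -0.06903311  1.3203379  -0.00135296  0.32657759] 0.038665027099903625
side 0.65 [-9.3  2. ] [184.6 187.7] 0.56
[[-102.5999984741211, 94.9000015258789], [-100.69999694824219, -92.80000305175781], [83.9000015258789, -91.0], [82.0, 96.69999694824219]]
scene 0.84 [-36.6  -5.1] [135.8 180. ] 0.84
[[-105.80000305175781, 83.9000015258789], [-103.19999694824219, -96.0999984741211], [32.599998474121094, -94.0999984741211], [29.899999618530273, 85.9000015258789]]
wrist 0.84 [-25.1   0.1] [152.  180.9] 0.06
[[-101.19999694824219, 90.5], [-101.0999984741211, -90.4000015258789], [50.900001525878906, -90.19999694824219], [50.79999923706055, 90.5999984741211]]
[0.38636923 0.07604878 0.37172036]
```

View pics/w3.png

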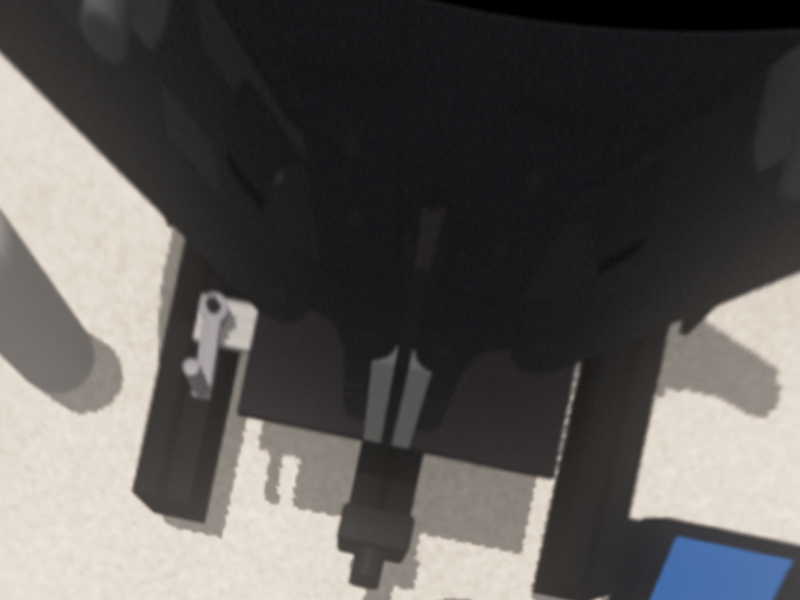

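The wrist view shows the glass home: front edge (240,412)→(553,476), centred at 0.1 mm and parallel to the bed. The clip is open, with its pivot at (213,305) and pin at (190,366). Next I'll swing the clip.

Emit:
{"method": "drive_tool", "body": {"increments": [[[20,30,0],[0,0,0],0],[[20,30,0],[0,0,0],0],[[20,30,0],[0,0,0],0],[[15,25,0],[0,0,0],0],[[7,12,0],[0,0,0],0],[[0,0,-10],[0,0,0],0],[[0,0,-20],[0,0,0],0],[[0,0,0],[0,0,0],0]]}}

```text
clock: 12.08
eef_pos: [0.5452, 0.1838, 0.1935]
tool_rot: [0.101, 0.995, -0.003, -0.006]
ft_force: [-1.2, -0.3, -0.8]
grip_width: -0.0002
grasp_force: 0.0
```

Run:
```python
from h import *
o=get_obs();e=o['eef_pos'];print(o['clock'],e,o['joint_pos'],o['grip_width'],(e[:2]-B)@ex,(e[:2]-B)@ey)
p=camera('wrist')
cv2.imwrite('pics/w4.png',np.hstack([toprect(p,.11,.56,.15,400,500,1800),cv2.resize(camera('side')['image'][180:280,180:260],(400,500),interpolation=cv2.INTER_CUBIC)])[...,::-1])
```

```text
12.0833 [0.54517344 0.18384272 0.1935177 ] [ 3.25582044e-01  4.18390843e-01  1.57924624e-01  1.32352780e+00
 -6.42008882e-04  5.27467193e-01] -0.0002154417155590376 -0.10302802469099318 0.14289920174050866
```

View pics/w4.png

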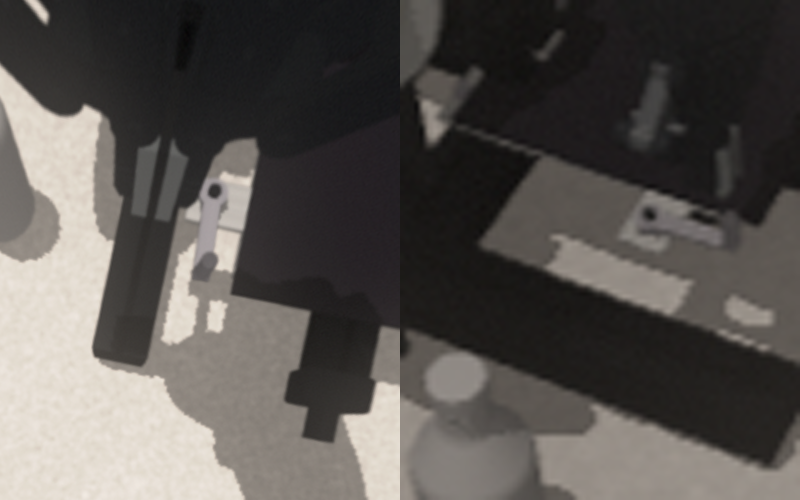

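The tips are left of the pin with clearance, as planned.

Emit:
{"method": "drive_tool", "body": {"increments": [[[1,1,-20],[0,0,0],0],[[1,1,-20],[0,0,0],0],[[1,0,-20],[0,0,0],0],[[0,0,-15],[0,0,0],0],[[0,0,-3],[0,0,0],0]]}}

```text
clock: 12.6
eef_pos: [0.5496, 0.1858, 0.1192]
tool_rot: [0.101, 0.995, -0.002, -0.003]
ft_force: [0.2, -0.0, -0.3]
grip_width: -0.0002
grasp_force: 0.0
```

Emit:
{"method": "drive_tool", "body": {"increments": [[[-1.5,-7,0],[0,0,0],0],[[-1.4,-6.7,0],[0,0,0],0],[[-0.9,-6,0],[0,0,0],0],[[-0.9,-6,0],[0,0,0],0],[[-0.9,-5.8,0],[0,0,0],0],[[0,0,0],[0,0,0],0]]}}

```text
clock: 13.1
eef_pos: [0.546, 0.1544, 0.1224]
tool_rot: [0.102, 0.995, -0.001, -0.001]
ft_force: [0.4, 0.3, 0.2]
grip_width: -0.0
grasp_force: 0.0
```

Run:
```python
from h import *
p=camera('wrist');q=camera('side')
cv2.imwrite('pics/w5.png',np.hstack([toprect(p,.11,.56,.12,400,500,1800),cv2.resize(q['image'][180:280,180:260],(400,500),interpolation=cv2.INTER_CUBIC)])[...,::-1])
```

```text
(no output)
```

View pics/w5.png

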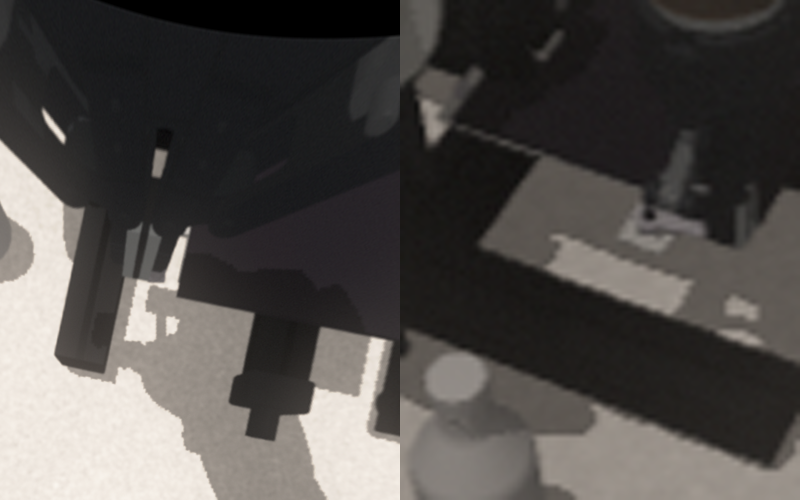

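```bash
cat >> h.py <<'E'
def clip():
    for n in('side','scene'):
        p=camera(n)
        for d in silhouettes('clip_pin',p)[:1]+silhouettes('clip',p)[:1]:
            v,u=np.nonzero(d['region']);pts=np.array([ray(p,(a,b),.112)[:2] for a,b in zip(u,v)])-B
            bb=np.c_[pts@ex,pts@ey]*1e3
            print(n,round(d['conf'],2),len(u),d['bbox'],bb.mean(0).round(),bb.min(0).round(),bb.max(0).round())
E
python3 -c "
from h import *
clip()"
```

```text
side 0.54 10 [227.4, 223.9, 230.7, 227.4] [-53. 117.] [-61. 114.] [-48. 120.]
side 0.38 57 [221.5, 222.6, 241.0, 227.4] [-60. 115.] [-77. 107.] [-44. 123.]
scene 0.64 129 [308.4, 167.9, 323.5, 186.9] [-69. 103.] [-109.   92.] [-37. 115.]
scene 0.59 113 [304.1, 168.0, 322.8, 189.4] [-70. 103.] [-109.   93.] [-39. 114.]
```

Emit:
{"method": "drive_tool", "body": {"increments": [[[0,0,-3],[0,0,0],0],[[0,0,-3],[0,0,0],0],[[0,0,0],[0,0,0],0]]}}

```text
clock: 13.75
eef_pos: [0.546, 0.1567, 0.1195]
tool_rot: [0.101, 0.995, 0.001, 0.0]
ft_force: [-8.4, -0.4, 21.6]
grip_width: 0.0
grasp_force: 10.7
```

Emit:
{"method": "drive_tool", "body": {"increments": [[[0.5,-6,0],[0,0,0],0],[[1,-6,0],[0,0,0],0],[[1,-6,0],[0,0,0],0],[[2,-5,0],[0,0,0],0],[[2.5,-4.5,0],[0,0,0],0],[[2.5,-4.5,0],[0,0,0],0],[[0,0,0],[0,0,0],0]]}}

```text
clock: 14.33
eef_pos: [0.5587, 0.1238, 0.1198]
tool_rot: [0.101, 0.995, 0.0, 0.003]
ft_force: [-1.1, -0.7, 16.9]
grip_width: -0.0001
grasp_force: 8.4
```

```bash
python3 -c "
from h import *
e=get_obs()['eef_pos'];print((e[:2]-B)@ex,(e[:2]-B)@ey)
clip()"
```

```text
-0.07746475065102222 0.0868659185261561
side 0.18 1778 [188.6, 160.3, 273.1, 228.4] [-19.  26.] [-103.  -82.] [ 77. 101.]
side 0.51 59 [223.6, 218.3, 238.3, 225.7] [-57. 107.] [-71.  91.] [-44. 123.]
scene 0.39 138 [299.1, 177.7, 320.8, 192.8] [-62.  88.] [-92.  65.] [-38. 114.]
```

Emit:
{"method": "drive_tool", "body": {"increments": [[[0,0,2],[0,0,0],0],[[0,0,1],[0,0,0],0],[[0,0,0],[0,0,0],0]]}}

```text
clock: 14.88
eef_pos: [0.5576, 0.1244, 0.1204]
tool_rot: [0.101, 0.995, 0.0, 0.002]
ft_force: [1.7, 1.4, 9.4]
grip_width: 0.0001
grasp_force: 4.5
```

Run:
```python
from h import *
clip();rep(views=('scene',))
p=camera('wrist');q=camera('scene')
cv2.imwrite('pics/w6.png',np.hstack([toprect(p,.11,.56,.10,400,500,1800),cv2.resize(q['image'][150:250,260:340],(400,500),interpolation=cv2.INTER_CUBIC)])[...,::-1])
```

```text
side 0.39 1855 [190.2, 160.4, 281.2, 224.8] [-19.  25.] [-105.  -88.] [ 77. 102.]
scene 0.33 3190 [237.3, 175.8, 338.3, 253.6] [-21. -18.] [-96. -97.] [86. 81.]
scene 0.62 99 [301.4, 177.1, 319.9, 191.6] [-63.  88.] [-92.  67.] [-40. 113.]
scene 0.86 [-34.   -4.5] [180.7 133.9] 89.91
[[-101.0999984741211, -94.80000305175781], [32.79999923706055, -95.0], [33.099998474121094, 85.69999694824219], [-100.80000305175781, 85.9000015258789]]
```

View pics/w6.png

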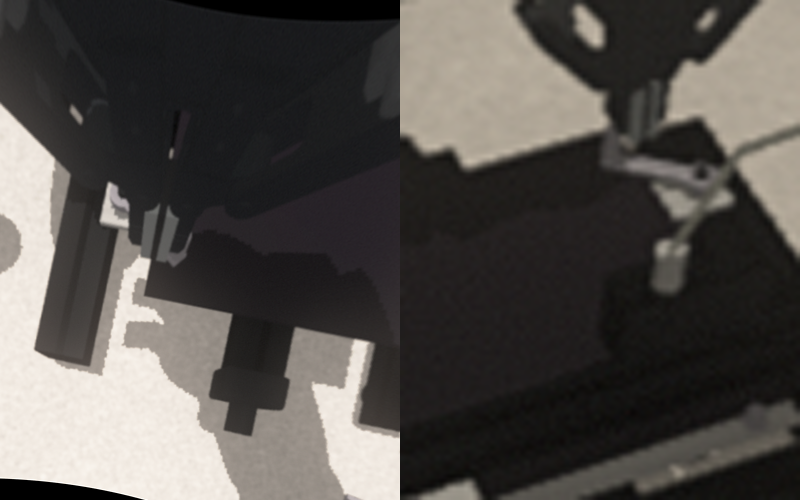

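Emit:
{"method": "drive_tool", "body": {"increments": [[[0,0,3],[0,0,0],0],[[0,0,2],[0,0,0],0],[[0,-3.5,0],[0,0,0],0],[[-0.5,-3.5,0],[0,0,0],0],[[1.8,-3.5,0],[0,0,0],0],[[1.9,-3.4,0],[0,0,0],0],[[0,0,0],[0,0,0],0]]}}

```text
clock: 15.97
eef_pos: [0.5626, 0.1146, 0.1234]
tool_rot: [0.099, 0.995, 0.005, 0.002]
ft_force: [10.0, 12.5, -6.2]
grip_width: -0.0003
grasp_force: 7.5
```

```bash
python3 -c "
from h import *
e=get_obs()['eef_pos'];print((e[:2]-B)@ex,(e[:2]-B)@ey)
clip()"
```

```text
-0.07181422754916642 0.07864128191306892
side 0.17 1993 [193.4, 163.3, 280.0, 227.7] [-21.  27.] [-104.  -82.] [ 77. 103.]
side 0.58 59 [222.5, 216.1, 244.6, 226.2] [-55. 104.] [-65.  82.] [-44. 124.]
scene 0.47 133 [299.1, 180.2, 324.3, 187.9] [-58.  84.] [-82.  60.] [-40. 113.]
scene 0.4 90 [298.8, 183.2, 320.2, 188.5] [-57.  85.] [-81.  62.] [-40. 113.]
```

Emit:
{"method": "drive_tool", "body": {"increments": [[[-3.1,4.7,0],[0,0,0],0],[[-8,1.6,0],[0,0,0],0],[[-8,1.7,0],[0,0,0],0],[[0,0,0],[0,0,0],0],[[-1.3,-6.5,0],[0,0,0],0],[[-1.3,-6.5,0],[0,0,0],0],[[0,0,0],[0,0,0],0]]}}

```text
clock: 16.85
eef_pos: [0.5363, 0.1029, 0.1232]
tool_rot: [0.102, 0.995, -0.001, -0.002]
ft_force: [-0.1, 0.4, -0.7]
grip_width: -0.0001
grasp_force: 0.0
```

```bash
python3 -c "
from h import *
e=get_obs()['eef_pos'];print((e[:2]-B)@ex,(e[:2]-B)@ey)
clip()"
```

```text
-0.09518741382009444 0.061864362981880534
side 0.62 73 [227.6, 212.2, 241.3, 226.6] [-58.  99.] [-71.  66.] [-44. 123.]
side 0.46 86 [223.6, 211.1, 246.3, 226.6] [-60.  97.] [-73.  63.] [-44. 124.]
scene 0.47 139 [300.9, 176.8, 324.6, 188.3] [-59.  88.] [-88.  62.] [-38. 114.]
scene 0.68 33325 [147.6, 74.0, 482.4, 348.7] [-12. 137.] [-360. -293.] [269. 733.]
```

Emit:
{"method": "drive_tool", "body": {"increments": [[[1.6,7.8,0],[0,0,0],0],[[3.9,-0.8,-1],[0,0,0],0],[[3.9,-0.8,-1],[0,0,0],0],[[3.9,-0.9,0],[0,0,0],0],[[3.9,-0.9,0],[0,0,0],0],[[3.9,-0.9,0],[0,0,0],0],[[0,0,0],[0,0,0],0]]}}

```text
clock: 17.73
eef_pos: [0.5585, 0.1079, 0.1211]
tool_rot: [0.101, 0.995, -0.001, -0.001]
ft_force: [-0.3, -0.0, -1.1]
grip_width: 0.0002
grasp_force: 0.1
```

```bash
python3 -c "
from h import *
e=get_obs()['eef_pos'];print((e[:2]-B)@ex,(e[:2]-B)@ey)
clip()"
```

```text
-0.07442116102705333 0.07128247973211217
side 0.38 52 [226.3, 214.2, 239.4, 226.5] [-54. 101.] [-62.  75.] [-44. 123.]
side 0.62 79 [224.4, 212.1, 244.4, 227.7] [-55.  99.] [-65.  72.] [-44. 123.]
scene 0.52 32410 [149.6, 73.3, 485.2, 347.1] [-12. 139.] [-356. -292.] [269. 731.]
scene 0.55 103 [297.8, 184.3, 320.2, 190.8] [-53.  87.] [-74.  62.] [-38. 113.]
```

Emit:
{"method": "drive_tool", "body": {"increments": [[[2.5,-0.5,0],[0,0,0],0],[[2.5,-0.5,0],[0,0,0],0],[[2.5,-0.5,0],[0,0,0],0],[[0,0,0],[0,0,0],0]]}}

```text
clock: 18.37
eef_pos: [0.5658, 0.1066, 0.1213]
tool_rot: [0.101, 0.995, -0.001, -0.001]
ft_force: [-0.2, -0.1, -0.1]
grip_width: 0.0001
grasp_force: 0.1
```

Emit:
{"method": "drive_tool", "body": {"increments": [[[1.5,-0.3,0],[0,0,0],0],[[1,-0.2,0],[0,0,0],0],[[0,0,0],[0,0,0],0]]}}

```text
clock: 18.62
eef_pos: [0.568, 0.1062, 0.1213]
tool_rot: [0.101, 0.995, -0.001, -0.001]
ft_force: [0.5, 0.4, -0.1]
grip_width: -0.0005
grasp_force: 0.2
```

```bash
python3 -c "
from h import *
e=get_obs()['eef_pos'];print((e[:2]-B)@ex,(e[:2]-B)@ey)
clip()"
```

```text
-0.06476832777474034 0.07157007697466233
side 0.59 82 [226.1, 210.4, 237.8, 228.3] [-50. 101.] [-58.  72.] [-42. 125.]
side 0.47 15050 [89.9, 57.9, 320.5, 270.5] [153.  14.] [-189. -600.] [463. 240.]
scene 0.66 105 [302.6, 182.7, 324.5, 192.4] [-49.  83.] [-67.  58.] [-40. 113.]
scene 0.4 79 [301.9, 185.6, 322.2, 194.3] [-49.  86.] [-64.  60.] [-40. 112.]
```

Emit:
{"method": "drive_tool", "body": {"increments": [[[1,-0.2,0],[0,0,0],0],[[1,-0.2,0],[0,0,0],0],[[0,0,0],[0,0,0],0]]}}

```text
clock: 19.17
eef_pos: [0.5699, 0.1058, 0.1214]
tool_rot: [0.101, 0.995, -0.001, -0.001]
ft_force: [-0.3, -0.2, 0.2]
grip_width: 0.0
grasp_force: 0.3
```

Emit:
{"method": "drive_tool", "body": {"increments": [[[1,-0.2,0],[0,0,0],0],[[1,-0.2,0],[0,0,0],0],[[0,0,0],[0,0,0],0]]}}

```text
clock: 19.42
eef_pos: [0.5707, 0.1056, 0.1211]
tool_rot: [0.101, 0.995, -0.001, -0.003]
ft_force: [-4.3, 0.5, 3.3]
grip_width: -0.0001
grasp_force: 2.3
```

Emit:
{"method": "drive_tool", "body": {"increments": [[[-4,0.8,0],[0,0,0],0],[[-12,2.4,0],[0,0,0],0],[[-20,4,10],[0,0,0],0],[[-20,4,35],[0,0,0],0],[[-30,-10,25],[0,0,0],0],[[-30,-20,15],[0,0,0],0],[[0,0,0],[0,0,0],0],[[0,0,0],[0,0,0],0]]}}

```text
clock: 20.08
eef_pos: [0.4563, 0.0863, 0.2082]
tool_rot: [0.101, 0.995, -0.0, 0.001]
ft_force: [-0.7, 1.2, -0.3]
grip_width: -0.0002
grasp_force: 0.0
```

Run:
```python
from h import *
print(get_obs()['eef_pos'],get_obs()['ft_force']);clip();rep(views=('side','scene','wrist'))
p=camera('wrist');q=camera('side')
cv2.imwrite('pics/w7.png',np.hstack([toprect(p,.104,.58,.06,400,500,1500),cv2.resize(q['image'][150:250,180:260],(400,500),interpolation=cv2.INTER_CUBIC)])[...,::-1])
```

```text
[0.45626877 0.08629192 0.20824844] [-0.68103879  1.15116459 -0.27626999]
side 0.27 961 [183.6, 253.3, 211.4, 302.6] [-52. 290.] [-100.  230.] [  1. 342.]
scene 0.57 103 [300.6, 184.2, 321.5, 194.1] [-48.  82.] [-62.  58.] [-40. 111.]
side 0.81 [-10.    3.2] [181.9 183.7] 0.11
[[-101.0999984741211, 94.9000015258789], [-100.69999694824219, -88.80000305175781], [81.19999694824219, -88.5], [80.80000305175781, 95.19999694824219]]
scene 0.82 [-33.8  -4.2] [134.  181.6] 0.45
[[-101.5, 86.0], [-100.0999984741211, -95.5], [33.900001525878906, -94.5], [32.5, 87.0999984741211]]
wrist 0.64 [-73.7 -44. ] [92.8 54.8] 89.95
[[-101.0999984741211, -90.4000015258789], [-46.29999923706055, -90.4000015258789], [-46.20000076293945, 2.299999952316284], [-101.0, 2.4000000953674316]]
```

View pics/w7.png

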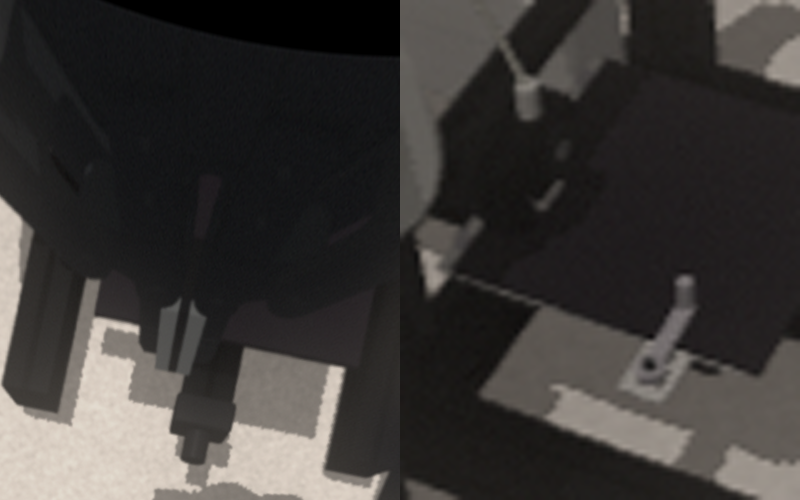

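The side crop shows the clip arm lying across over the glass, pivot at (650,365) and pin at (685,290). The plate's front edge is still at −101 mm, where it was after the push, and the gripper is clear.

```bash
python3 -c "
from workcell import *
print(job_done())"
```

```text
the job is handed in; nothing more can be done
None
```

I handed the job in: the glass was pushed back until it met firm resistance at the rear stops, centred to about 1–3 mm by the camera views, and the clip was swung over it to its end stop. The hand-in gave no verdict, and the stops themselves couldn't be seen under the beam.

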